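# Pulse the open spice mill with its bayonet lid

## Task

Two spice mills stand on the counter; one is out of use under its grey dust cap, the other is open. Pick up the white bayonet lid by its black bar, lower it into the open mill with its two lugs going down the entry slots (white dots) until its flange sits on the collar, then twist it clockwise against the spring to the green pulse mark, half way to the lock (about 30 degrees), and finish while still holding it there: never turn it on into the lock click, for then the mill would run on by itself. Leave the dust cap and the things around on the counter where they are.

Things in the scene. Friction and masses are not known exactly. Their poses are not given: they have to be found in the camera images.
- lid: loose white bayonet lid, 160 g, standing on its plug. Origin at the centre of the plug's underside, z up. Plug 60 mm diameter, z 0 to 20 mm; flange 86 mm across, z 20 to 26 mm. Two equal lugs at the lid's +x and -x, to radius 38 mm, 17 degrees wide, z 4 to 12 mm, so half a turn makes no difference. Seated, its origin is 100 mm above the mill's origin, on the mill's axis
- lid_bar (a point): middle of the black bar grip on the lid, on the lid's axis, 39 mm above its origin. Bar 60 mm long along the lid's x axis (its ends point over the lugs), 14 mm thick in y, z 26 to 52 mm. The lugs enter when the lid's x axis is parallel to the mill's: play about 4 degrees to each side, 1.7 mm round the plug, 2 mm in height under the lip once turned
- mill_green: electric spice mill in sage green enamel, fixed to the counter, 108 mm across the foot, 120 mm high; origin at the centre of its underside, z up. Open top: steel bayonet collar, outer diameter 100 mm, bore 63.6 mm, lip 6 mm thick. If the dust cap lies on it, the red mill is the open one
- mill_red: electric spice mill in brick red enamel, fixed to the counter, 108 mm across the foot, 120 mm high; origin at the centre of its underside, z up. Open top: steel bayonet collar, outer diameter 100 mm, bore 63.6 mm, lip 6 mm thick. If the dust cap lies on it, the green mill is the open one
- mill_green_slot (a point): centre of the entry slot at the mill's +x, at collar height, 36 mm from the axis; its twin lies across at -x. Each slot is 25 degrees wide, reaches out to radius 41 mm and has a white dot on the rim. A lug let down it runs clockwise (from above) under the lip; anticlockwise is blocked. Mark on the rim: green at 30 degrees from the slot = pulse, red at 58 = lock
- mill_red_slot (a point): the same point of the red mill
- mill_green_switch (a joint): spring switch under the green mill's lip: turn of its ring in rad, 0 at rest, growing clockwise. The lugs meet it after 8 degrees, so the lid's turn is this + 0.14; pulse 0.38, lock 0.87. It pushes back 0.08 N m at pulse and turns the lid back when let go. From 47 degrees (0.68) the click plungers resist, about 0.5 N m; snapped in by 58, stop at 62 degrees
- mill_red_switch (a joint): spring switch in the red mill, as in the green one
- dust_cap: loose grey rubber dust cap, a disc 103 mm across and 6 mm thick with a small knob (22 mm across, 10 mm high), lying on the collar of the mill that is not in use, at either mill; origin at the centre of the disc's underside, 120 mm above the mill's origin
- cinnamon_jar: bystander: spice jar with red cap, 45 mm across, 106 mm high, origin at its underside
- cocoa_jar: bystander: spice jar with white cap, 47 mm across, 98 mm high, origin at its underside
- tamper: bystander: coffee tamper with brown handle, 58 mm across, 82 mm high, origin at its underside
- jigger: bystander: copper jigger, 43 mm across, 84 mm high, origin at its underside
There are look-alikes about, which are no part of the job. Leave any blue or purple look-alike of the lid alone.

How it is judged:
By the outcome, as a careful person would: the job done as asked, in the order asked, and still so for the second after the job is handed in, while the arm keeps its last pose, push and grip.
It also fails if it takes over 45 s, if anything falls off the work surface, if the arm or the gripper's body presses on something with over 40 N, if the wrist force passes 120 N, or if a joint passes its speed limit or range.

## Robot

A 6-joint arm with a two-finger parallel gripper is mounted at the origin on a cart in front of the work surface, level with it; the furniture and walls round the work are solid. World frame = base frame: x ahead of the robot, y to its left, z up, the work surface at z = 0. Lengths are in mm, angles in rad, forces in N, time in s.
With the tool pointing down it reaches from about 300 to 775 mm from the base axis. Payload 14.6 kg.
Tool frame: the origin (TCP) lies on the centre line of the jaws, within the pads' length; the fingertips stand 8 mm ahead of it and the grasp point (between the pads) lies 11 mm behind it; z points along the fingers, y is the line along which they close (so a half turn about z gives the same grasp; the last joint's range is limited). The gripper opens to 94 mm and grips with 3 to 60 N. Pads are 16 mm wide; open, the fingers measure 119 mm over their backs; the gripper's body (75 mm by 177 mm) begins 78 mm behind the grasp point.
Start: joints at [-1.255, 0.3, 1.521, -0, 1.321, -0.067], TCP at [205.428, -510.185, 213.446] pointing down, gripper open.
Joint ranges: [-3.03, 3.03], [-0.79, 2.21], [0.23, 2.52], [-1.04, 4.18], [0, 3.07], [-2.55, 2.55]. Speed limits (rad/s): [2.22, 2.22, 2.57, 3.14, 3.14, 3.14].

## Interface

Orientations are given as [roll, pitch, yaw] about the fixed x, y, z axes, in that order (R = Rz(yaw) Ry(pitch) Rx(roll)).
In Python, from cell import manip gives the robot as it stands.
- The arm moves only by the tool jog_arm, never from a script. Its argument "rows" is one flat list of numbers, 7 for each row, row after row: the shift along the world's x, y, z in cm, then the turn, a rotation vector about the world's x, y, z in rad, then the closure, from 0 (fully open) to 1 (shut). In form: [dx, dy, dz, rx, ry, rz, fingers, dx, dy, dz, rx, ry, rz, fingers, ...]. A call has 1 to 20 rows; each row shifts and turns the commanded pose from where the row before left it; what a row does not reach is not made up. A row lasts 1/12 s, in which the tool goes at most 41.7 mm and 7.16 degrees, less where a joint would pass 70% of its speed; a pose out of reach is approached as far as the arm can. A call with a gripper value outside its range is refused whole. The fingers move at their own pace and stop on an object; "newtons" is the grip in N (left out, the last holds). Time passes only in rows, so rows that do not move let the fingers close. It gives the time, the measured TCP pose, the force, the opening and the grip force at its end, in the units of the state.
- manip.read_state(): the state, without advancing time (a new reading comes with each control period).
- manip.camera(name): name is "scene" or "top" or "wrist"; returns (picture, depth): 384x512x3 uint8, blue, green, red; 384x512 float32, mm along the optical axis (not along the pixel's ray), 0 where there is no reading.
- manip.camera_model(name): a dict with "K" (3x3 intrinsics, pixels), "R" (3x3) and "t" (3): a world point X has camera coordinates R X + t. Camera axes: x right, y down, z forward; pixel columns grow to the right and rows downward; lengths in mm; the calibration is good to about 2 mm. The wrist camera is an equidistant fisheye: a pixel r from the principal point sees the ray r / f radians off the axis. A picture is of the moment at which its call begins: read the wrist's pose just before it. camera_model takes no time and is no camera call; for the wrist camera it gives the pose at the moment of the call.
- manip.sign_off(): hands the job in; it is judged then, once.
The state is a dict: "clock": time; "joints": joint angles; "qd": joint speeds; "effort": joint torques, N m; "eef_pos": TCP position; "eef_rot": TCP orientation; "wrist_force": force on the tool from outside, world axes, zero at the start; "moment": the same for the moment, N m; "finger_gap": finger opening in mm; "finger_force": force on a finger pad.
Only numpy, scipy, OpenCV 4.12 (cv2) and the standard library are available. Lean on these libraries where they do the work, as an engineer would, in place of code of your own. Each camera call takes 0.05 s, during which the arm holds its last target. There are 200 camera calls.

## Working session

There is one attempt and no reset: what is moved stays moved. The work goes in short steps, Python scripts to look and compute and a tool call to move; the robot and the scene stay as the last step left them, time stands still between calls to the robot, and variables do not carry over. Pictures are saved under pics/ and viewed, at most 10 in all, crops included, and the job is handed in when it is done.

Besides the shell and the picture viewer there is one more tool, called after "Emit:" as name(argument=value, ...) on one line, values as JSON. jog_arm: Moves the arm, as the interface text tells. Its arguments: {"type":"object","properties":{"rows":{"type":"array"},"newtons":{"type":"number"}},"required":["rows"]}

```bash
mkdir -p pics; ls; python3 - <<'E'
from cell import manip
import cv2,numpy as np
for n in("top","scene"):
    p,d=manip.camera(n); cv2.imwrite(f"pics/{n}0.png",p); np.save(f"{n}0d.npy",d)
    m=manip.camera_model(n); print(n,m)
print(manip.read_state())
a=cv2.imread("pics/top0.png")
E
```

```text
pics
top {'K': array([[349.07310251,   0.        , 251.13050232],
       [  0.        , 349.07310251, 190.89186102],
       [  0.        ,   0.        ,   1.        ]]), 'R': array([[ 0.01326387, -0.99987747, -0.008314  ],
       [-0.98562228, -0.01167319, -0.16855996],
       [ 0.16844226,  0.01043022, -0.98565634]]), 't': array([ -37.02698045,  574.93323972, 1279.77163059])}
scene {'K': array([[422.8808039 ,   0.        , 259.77890351],
       [  0.        , 422.8808039 , 186.58400151],
       [  0.        ,   0.        ,   1.        ]]), 'R': array([[-0.61902084,  0.78535076,  0.00611489],
       [ 0.69707333,  0.55299324, -0.45638497],
       [-0.36180377, -0.27824928, -0.88976141]]), 't': array([ 398.5416208 , -347.9155031 , 1587.32789371])}
{'clock': 0.1, 'joints': array([-1.25460632e+00,  3.00421799e-01,  1.52153220e+00,  6.76634581e-06,
        1.32069370e+00, -6.65795537e-02]), 'qd': array([ 3.79525330e-04, -9.82576787e-04, -2.03048596e-03,  2.26256753e-05,
        1.90040683e-05,  1.10697030e-03]), 'effort': array([ 2.67878619e-03, -5.32636106e+01, -3.53278828e+01,  7.10420567e-02,
        2.34979566e-02, -6.90678098e-05]), 'eef_pos': array([ 205.357215  , -509.97424749,  212.93404441]), 'eef_rot': array([-3.14054038e+00, -7.67322170e-05,  3.82767846e-01]), 'wrist_force': array([ 0.45981737, -0.41625397,  0.71037965]), 'moment': array([ 0.06049884,  0.01222868, -0.02334934]), 'finger_force': 0.0, 'finger_gap': 93.79390083104126}
```

View pics/top0.png

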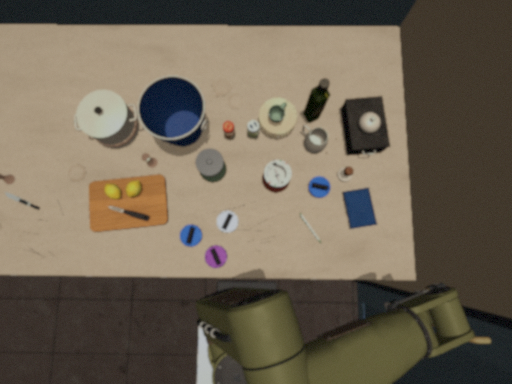

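View pics/scene0.png

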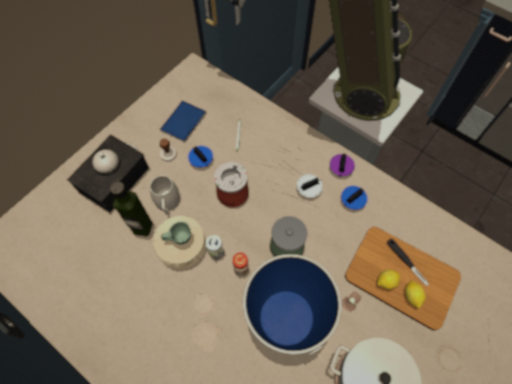

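The top view shows the white lid at (228,221), the open red mill at (277,175) and the capped mill at (210,165). In the scene view the lid is at (309,187) and the red mill at (232,183). Next I take coarse positions, then move the wrist camera above each.

```bash
cat > h.py <<'E'
from cell import manip
import cv2,numpy as np
def ray(m,px,fish=False):
    K,R,t=m["K"],m["R"],m["t"]; x=(px[0]-K[0,2])/K[0,0]; y=(px[1]-K[1,2])/K[1,1]
    if fish:
        r=np.hypot(x,y); s=np.sin(r)/r if r>1e-9 else 1; v=np.array([x*s,y*s,np.cos(r)])
    else: v=np.array([x,y,1.])
    d=R.T@v; return -R.T@t,d/np.linalg.norm(d)
def onplane(o,d,z): return o+d*(z-o[2])/d[2]
def tri(rs):
    A=sum(np.eye(3)-np.outer(d,d) for o,d in rs); b=sum((np.eye(3)-np.outer(d,d))@o for o,d in rs)
    p=np.linalg.solve(A,b); return p,[np.linalg.norm(np.cross(d,p-o)) for o,d in rs]
def proj(m,X,fish=True):
    c=m["R"]@np.array(X,float)+m["t"]; K=m["K"]
    if fish:
        th=np.arctan2(np.hypot(*c[:2]),c[2]); u=c[:2]/np.hypot(*c[:2])*th
    else: u=c[:2]/c[2]
    return u*K[0,0]+K[:2,2]
E
python3 - <<'E'
from h import *
T,S=manip.camera_model("top"),manip.camera_model("scene")
for n,a,b in(("lid bar",(228,221),(309.5,186)),("red mill",(277,174),(232,176)),("cap",(210,161),(289,230))):
    p,e=tri([ray(T,a),ray(S,b)]); print(n,p.round(1),np.round(e,1))
print(manip.camera_model("wrist"))
E
```

```text
lid bar [461.   60.   19.6] [2.6 2.6]
red mill [ 626.8 -123.2  116.9] [0.7 0.7]
cap [667.5 120.5 135.7] [1.5 1.5]
{'K': array([[297.31863964,   0.        , 257.53548473],
       [  0.        , 297.31863964, 187.63827659],
       [  0.        ,   0.        ,   1.        ]]), 'R': array([[ 3.74036951e-01, -9.27413579e-01, -6.42086281e-04],
       [-8.96320727e-01, -3.61674430e-01,  2.56516589e-01],
       [-2.38129194e-01, -9.53711674e-02, -9.66539615e-01]]), 't': array([-549.63966112,  -27.28098225,  390.16196083])}
```

Emit:
jog_arm(rows=[1.4,3.2,0.3,0,0,0,0,1.4,3.2,0.3,0,0,0,0,1.4,3.2,0.3,0,0,0,0,1.4,3.2,0.3,0,0,0,0,1.4,3.2,0.3,0,0,0,0,1.4,3.2,0.3,0,0,0,0,1.4,3.2,0.3,0,0,0,0,1.4,3.2,0.3,0,0,0,0,1.4,3.2,0.3,0,0,0,0,1.4,3.2,0.3,0,0,0,0,1.4,3.2,0.3,0,0,0,0,1.4,3.2,0.3,0,0,0,0,1.4,3.2,0.3,0,0,0,0,1.4,3.2,0.3,0,0,0,0,1.4,3.2,0.3,0,0,0,0,1.4,3.2,0.3,0,0,0,0,0,0,0,0,0,0,0,0,0,0,0,0,0,0])

```text
clock: 1.6
eef_pos: [429.5, 3.0, 261.1]
eef_rot: [-3.141, 0.001, 0.386]
wrist_force: [0.3, -0.1, -0.1]
finger_gap: 94.0
finger_force: 0.0
```

```bash
cat > snap.py <<'E'
import sys,pickle
from h import *
n=sys.argv[1]; s=manip.read_state(); m=manip.camera_model("wrist"); p,d=manip.camera("wrist")
cv2.imwrite(f"pics/{n}.png",p); pickle.dump((m,p,d,s),open(n+".pkl","wb"))
print(s["clock"],s["eef_pos"].round(1),s["eef_rot"].round(3))
E
python3 snap.py w1
```

```text
1.6 [429.5   3.  261.1] [-3.141e+00  1.000e-03  3.860e-01]
```

View pics/w1.png

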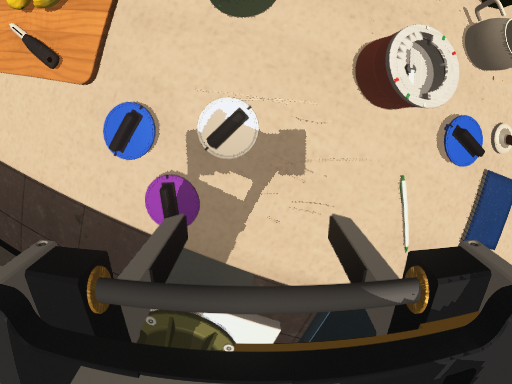

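The wrist view shows the white lid at (227,127), its bar running from (208,147) to (247,110), and the open red mill at (424,67) with its green and red marks. I take a second viewpoint for triangulation.

Emit:
jog_arm(rows=[2,-2,0,0,0,0,0,2,-2,0,0,0,0,0,2,-2,0,0,0,0,0,2,-2,0,0,0,0,0,0,0,0,0,0,0,0,0,0,0,0,0,0,0])

```text
clock: 2.15
eef_pos: [509.1, -80.2, 260.7]
eef_rot: [-3.141, 0.001, 0.38]
wrist_force: [-0.4, 0.0, 0.5]
finger_gap: 94.0
finger_force: 0.0
```

```bash
python3 snap.py w2; python3 - <<'E'
from h import *; import pickle
p=pickle.load(open("w2.pkl","rb"))
m,im,d,s=p
q=proj(m,(627,-123,120)); print(q, proj(m,(461,60,40)))
x,y=map(int,q); x0=min(max(0,x-75),362);y0=min(max(0,y-75),234)
c=cv2.resize(im[y0:y0+150,x0:x0+150],None,fx=4,fy=4,interpolation=cv2.INTER_CUBIC); cv2.imwrite("pics/w2c.png",c); print(x0,y0)
E
```

```text
2.15 [509.1 -80.2 260.7] [-3.141e+00  1.000e-03  3.800e-01]
[336.71648387  93.86557565] [151.37910139 161.57241871]
261 18
```

View pics/w2c.png

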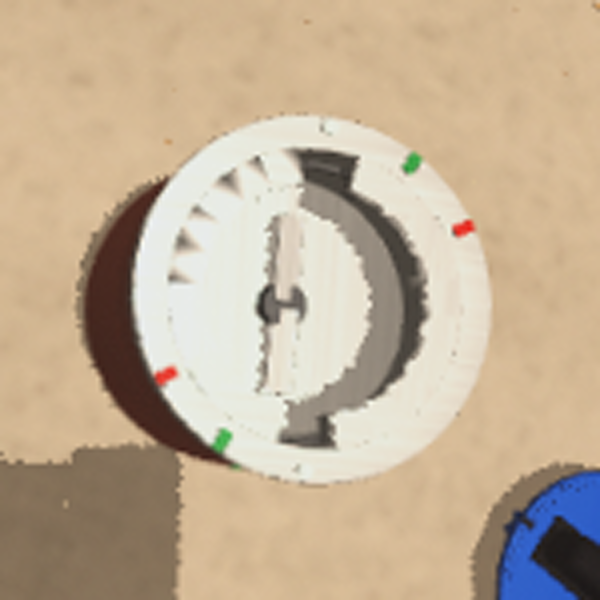

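The crop shows the collar centre at about (316,301), slots at (328,170) and (306,430), green marks at (413,162) and (222,441), and red marks at (463,229) and (165,376). Now I triangulate the marks and the lid bar.

```bash
cat > meas.py <<'E'
from h import *; import pickle
def blobs(mask,box,amin):
    mk=np.zeros_like(mask); x0,y0,x1,y1=[max(0,int(v)) for v in box]; mk[y0:y1,x0:x1]=mask[y0:y1,x0:x1]
    n,l,st,c=cv2.connectedComponentsWithStats(mk); return [(c[i],st[i,4]) for i in range(1,n) if st[i,4]>=amin],l
def marks(v,C):
    m,im,d,s=v; hsv=cv2.cvtColor(im,cv2.COLOR_BGR2HSV); q=proj(m,C); box=(*(q-55),*(q+55)); out={}
    for k,mask in (("g",cv2.inRange(hsv,(40,100,40),(85,255,255))),("r",cv2.inRange(hsv,(0,150,140),(8,255,255))|cv2.inRange(hsv,(172,150,140),(180,255,255)))):
        b,_=blobs(mask,box,3); out[k]=sorted(b,key=lambda e:-e[1])[:3]
    return out
def bar(v,C):
    m,im,d,s=v; hsv=cv2.cvtColor(im,cv2.COLOR_BGR2HSV); q=proj(m,C)
    b,l=blobs(cv2.inRange(hsv,(0,0,0),(180,255,70)),(*(q-38),*(q+38)),40); 
    mask=cv2.inRange(hsv,(0,0,0),(180,255,70)); mk=np.zeros_like(mask);x,y=map(int,q);mk[max(0,y-38):y+38,x-38:x+38]=mask[max(0,y-38):y+38,x-38:x+38]
    cs,_=cv2.findContours(mk,cv2.RETR_EXTERNAL,cv2.CHAIN_APPROX_NONE); c=max(cs,key=cv2.contourArea); return cv2.minAreaRect(c)
E
python3 - <<'E'
from meas import *
V=[pickle.load(open(f"w{i}.pkl","rb")) for i in(1,2)]
M=[marks(v,(627,-123,120)) for v in V]
for a in M: print({k:[(c.round(1).tolist(),int(n)) for c,n in b] for k,b in a.items()})
for v in V:
    r=bar(v,(461,60,30)); print("bar",r)
    m=v[0]; B=cv2.boxPoints(r)
    P=np.array([onplane(*ray(m,p,True),52) for p in B]); print(P.round(1), P.mean(0).round(1))
    x,y=map(int,r[0]); print("depth pt", v[2][y,x])
    # depth -> height
    o,dr=ray(m,r[0],True); f=m["R"]@dr; print((o+dr*v[2][y,x]/f[2]).round(1))
E
```

```text
{'g': [([407.4, 95.6], 12), ([443.2, 37.4], 8)], 'r': [([396.0, 79.3], 11), ([453.6, 52.8], 8)]}
{'g': [([316.1, 127.8], 15), ([363.5, 58.3], 13)], 'r': [([301.9, 111.4], 14), ([376.3, 74.5], 13)]}
bar ((226.53219604492188, 128.5010223388672), (13.405244827270508, 46.872764587402344), 46.84761428833008)
[[438.3  80.   52. ]
 [492.7  53.9  52. ]
 [485.4  38.4  52. ]
 [430.7  64.2  52. ]] [461.8  59.1  52. ]
depth pt 372.64743
[462.   58.8  52.3]
bar ((152.28868103027344, 162.13961791992188), (12.777337074279785, 46.99357604980469), 42.51044845581055)
[[435.7  79.   52. ]
 [497.7  49.2  52. ]
 [491.3  33.   52. ]
 [429.2  62.   52. ]] [463.5  55.8  52. ]
depth pt 384.31305
[464.1  55.3  51.2]
```

```bash
python3 - <<'E'
from meas import *
V=[pickle.load(open(f"w{i}.pkl","rb")) for i in(1,2)]
P={}
for k,A,B in(("g1",(407.4,95.6),(316.1,127.8)),("g2",(443.2,37.4),(363.5,58.3)),("r1",(396,79.3),(301.9,111.4)),("r2",(453.6,52.8),(376.3,74.5))):
    p,e=tri([ray(V[0][0],A,True),ray(V[1][0],B,True)]); pl=onplane(*ray(V[1][0],B,True),120); P[k]=pl; print(k,p.round(1),np.round(e,1),pl.round(1))
for c in "gr":
    a,b=P[c+"1"],P[c+"2"]; v=b-a; print(c,((a+b)/2).round(1),np.linalg.norm(v),np.degrees(np.arctan2(v[1],v[0])))
E
```

```text
g1 [ 584.5 -116.6  119.6] [0. 0.] [ 584.5 -116.5  120. ]
g2 [ 676.8 -135.8  119.7] [0. 0.] [ 676.7 -135.8  120. ]
r1 [594.5 -95.8 120.2] [0. 0.] [594.5 -95.8 120. ]
r2 [ 666.4 -155.6  121.2] [0.1 0.1] [ 666.8 -156.   120. ]
g [ 630.6 -126.2  120. ] 94.22979888664881 -11.774036585729052
r [ 630.6 -125.9  120. ] 94.06596903397363 -39.741078814121565
```

Emit:
jog_arm(rows=[-0.6,1.73,-1.2,0,0,-0.1034,0.4,-0.6,1.73,-1.2,0,0,-0.1034,0.4,-0.6,1.73,-1.2,0,0,-0.1034,0.4,-0.6,1.73,-1.2,0,0,-0.1034,0.4,-0.6,1.73,-1.2,0,0,-0.1034,0.4,-0.6,1.73,-1.2,0,0,-0.1034,0.4,-0.6,1.73,-1.2,0,0,-0.1034,0.4,-0.6,1.73,-1.2,0,0,-0.1034,0.4,0,0,0,0,0,0,0.4,0,0,0,0,0,0,0.4], newtons=30)

```text
clock: 3.03
eef_pos: [460.8, 60.5, 165.7]
eef_rot: [3.141, 0.0, -0.44]
wrist_force: [0.4, 0.1, 0.2]
finger_gap: 56.6
finger_force: 0.0
```

```bash
python3 snap.py w3; python3 - <<'E'
from meas import *
v=pickle.load(open("w3.pkl","rb")); m,im,d,s=v
print(s["joints"].round(2))
q=proj(m,(461.5,58.5,52)); print(q)
x,y=map(int,q); cv2.imwrite("pics/w3c.png",cv2.resize(im[max(0,y-90):y+60,x-100:x+100],None,fx=4,fy=4)); print(x-100,max(0,y-90))
E
```

```text
3.0333 [460.8  60.5 165.7] [ 3.141  0.    -0.44 ]
[ 0.05  0.16  1.81 -0.    1.17  2.06]
[258.62039522 184.81992852]
158 94
```

View pics/w3c.png

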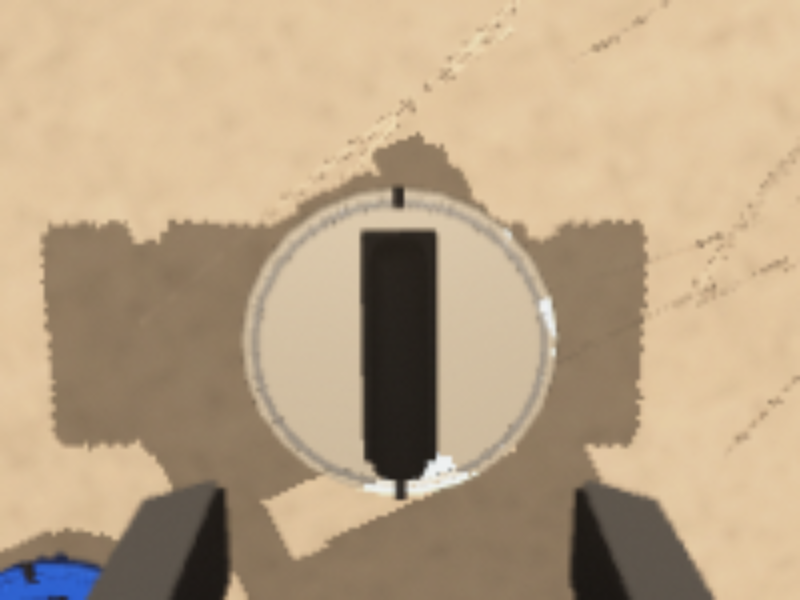

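The crop shows the lid between the open fingers: bar columns 361 to 437, rows 230 to about 480, with lug ticks on the flange at (398,197) and (400,490).

```bash
python3 - <<'E'
from meas import *
v=pickle.load(open("w3.pkl","rb")); m=v[0]
f=lambda c:(np.array(c)+.5)/4-.5+np.array([158,94])
P=lambda c,z:onplane(*ray(m,f(c),True),z)
a,b=P((398,190),26),P((400,497),26); print("ticks",a,b,(a+b)/2,np.linalg.norm(a-b),np.degrees(np.arctan2(*(a-b)[1::-1])))
for r in(270,340,410):
    l,rr=P((361,r),52),P((437,r),52); print(l,rr,np.linalg.norm(l-rr))
    lc=(l+rr)/2; C=(a+b)/2; print("offset of bar centre line across", (lc-C)[:2]@np.array([np.sin(.445),np.cos(.445)]))
w=[pickle.load(open(f"w{i}.pkl","rb")) for i in(1,3)]
print(tri([ray(w[0][0],(226.5,128.5),True),ray(m,f((399,340)),True)]))
print("tcp",v[3]["eef_pos"])
E
```

```text
ticks [498.82167259  42.59706567  26.        ] [421.51472527  78.37844014  26.        ] [460.16819893  60.4877529   26.        ] 85.18609547516546 -24.836969782043273
[487.41677272  57.84833711  52.        ] [479.570733    41.17186272  52.        ] 18.430006437257322
offset of bar centre line across 0.13212183304984393
[471.68504413  65.38515711  52.        ] [463.73580396  48.48885373  52.        ] 18.672854282719232
offset of bar centre line across 0.041667685634394935
[455.52429556  73.15221435  52.        ] [447.4503318   55.99030807  52.        ] 18.96628371879276
offset of bar centre line across -0.05093731279084324
(array([456.9476226 ,  62.36765324,   0.6480862 ]), [np.float64(0.32112416019850953), np.float64(0.3211241601984981)])
tcp [460.75712147  60.45032062 165.73287545]
```

Emit:
jog_arm(rows=[0,0,-2,0,0,0,0.5,0,0,-2,0,0,0,0.5,0,0,-2,0,0,0,0.5,0,0,-2,0,0,0,0.5,0,0,-2,0,0,0,0.5,0,0,-2,0,0,0,0.5,0,0,-0.8,0,0,0,0.5,0,0,0,0,0,0,0.5,0,0,0,0,0,0,1,0,0,0,0,0,0,1,0,0,0,0,0,0,1,0,0,0,0,0,0,1,0,0,0,0,0,0,1,0,0,0,0,0,0,1], newtons=40)

```text
clock: 4.25
eef_pos: [461.7, 60.2, 37.9]
eef_rot: [-3.141, -0.001, -0.444]
wrist_force: [-1.1, -0.5, 3.8]
finger_gap: 13.4
finger_force: 40.0
```

Emit:
jog_arm(rows=[0,0,1,0,0,0,1,0,0,2,0,0,0,1,0,0,3,0,0,0,1,0,0,3,0,0,0,1,0,0,3,0,0,0,1,0,0,3,0,0,0,1,1.4,-1.6,0,0,0,0.0635,1,1.4,-1.6,0,0,0,0.0635,1,1.4,-1.6,0,0,0,0.0635,1,1.4,-1.6,0,0,0,0.0635,1,1.4,-1.6,0,0,0,0.0635,1,1.4,-1.6,0,0,0,0.0635,1,1.4,-1.6,0,0,0,0.0635,1,1.4,-1.6,0,0,0,0.0635,1,1.4,-1.6,0,0,0,0.0635,1,1.4,-1.6,0,0,0,0.0635,1,1.4,-1.4,0,0,0,0.0635,1,1.4,-1.2,0,0,0,0.0635,1,0,0,0,0,0,0,1,0,0,0,0,0,0,1])

```text
clock: 5.92
eef_pos: [629.2, -126.0, 187.3]
eef_rot: [-3.141, 0.001, 0.316]
wrist_force: [0.4, 0.1, -2.0]
finger_gap: 14.0
finger_force: 40.0
```

```bash
python3 snap.py w4; python3 - <<'E'
from meas import *
v=pickle.load(open("w4.pkl","rb")); m,im,d,s=v
q=proj(m,s["eef_pos"]); print(q)
x,y=map(int,q); y0=max(0,y-90); cv2.imwrite("pics/w4c.png",cv2.resize(im[y0:y0+150,x-100:x+100],None,fx=4,fy=4)); print(x-100,y0)
E
```

```text
5.9167 [ 629.2 -126.   187.3] [-3.141e+00  1.000e-03  3.160e-01]
[257.45839328 232.0879653 ]
157 142
```

View pics/w4c.png

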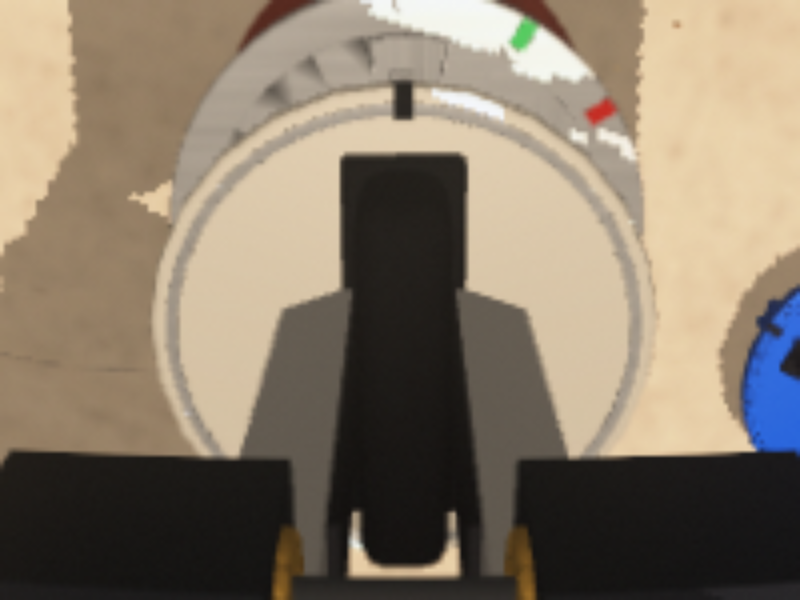

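The crop shows the held lid level and unslipped: its lug tick at (403,80), the green mark at (523,33), the red mark at (601,112), and the slot just beyond the tick. Next I check the lid centre and the mark positions from this pose.

```bash
python3 - <<'E'
from meas import *
v=pickle.load(open("w4.pkl","rb")); m,im,d,s=v
f=lambda c:(np.array(c)+.5)/4-.5+np.array([157,142])
P=lambda c,z:onplane(*ray(m,f(c),True),z)
yaw=.316; u=np.array([np.cos(yaw),np.sin(yaw)])
t=P((403,81),175.4)[:2]; print("tick",t,"lid centre",t-43*u)
l,r=P((154,322),175.4)[:2],P((656,322),175.4)[:2]; print("side mid",(l+r)/2,np.linalg.norm(l-r))
n=np.array([-u[1],u[0]]); print("across centre", ((l+r)/2)@n, s["eef_pos"][:2]@n, t@n, np.array([630.6,-126.1])@n)
g,rd=P((523,33),120)[:2],P((601,112),120)[:2]
print("g",g,"earlier 676.8 -135.8; r",rd,"earlier 666.6 -155.8")
E
```

```text
tick [ 669.2360295  -112.81578312] lid centre [ 628.36512776 -126.17876896]
side mid [ 630.85532192 -125.73938761] 84.00867844709096
across centre -315.56262534903715 -315.28579028803244 -315.2063807577018 -315.82603675046056
g [ 676.99079816 -135.74742856] earlier 676.8 -135.8; r [ 666.71440306 -156.50687177] earlier 666.6 -155.8
```

Emit:
jog_arm(rows=[0.22,0,-0.5,0,0,0,1,0,0,-1,0,0,0,1,0,0,-1,0,0,0,1,0,0,-0.5,0,0,0,1,0,0,-0.3,0,0,0,1,0,0,-0.3,0,0,0,1,0,0,0,0,0,0,1,0,0,0,0,0,0,1])

```text
clock: 6.63
eef_pos: [631.7, -125.8, 151.6]
eef_rot: [3.141, -0.0, 0.318]
wrist_force: [-0.7, 0.2, -1.7]
finger_gap: 13.7
finger_force: 40.0
```

Emit:
jog_arm(rows=[0,0,-0.3,0,0,0,1,0,0,-0.3,0,0,0,1,0,0,-0.3,0,0,0,1,0,0,-0.2,0,0,0,1,0,0,-0.1,0,0,0,1,0,0,0,0,0,0,1,0,0,0,0,0,0,1])

```text
clock: 7.22
eef_pos: [631.7, -125.8, 139.5]
eef_rot: [3.142, -0.0, 0.318]
wrist_force: [-0.1, -0.1, -1.9]
finger_gap: 13.6
finger_force: 40.0
```

Emit:
jog_arm(rows=[0,0,-0.1,0,0,0,1,0,0,-0.05,0,0,0,1,0,0,-0.05,0,0,0,1,0,0,0,0,0,0,1,0,0,0,0,0,0,1])

```text
clock: 7.63
eef_pos: [631.7, -125.8, 138.0]
eef_rot: [3.141, -0.0, 0.318]
wrist_force: [-3.2, 0.7, 5.1]
finger_gap: 13.8
finger_force: 40.0
```

Emit:
jog_arm(rows=[0,0,0,0,0,-0.04,1,0,0,0,0,0,-0.06,1,0,-0.01,0,0,0,-0.06,1,0,-0.01,0,0,0,-0.06,1,0,-0.01,0,0,0,-0.06,1,0,-0.01,0,0,0,-0.06,1,0,0,0,0,0,-0.06,1,0,0,0,0,0,-0.04,1,0,0,0,0,0,0,1,0,0,0,0,0,0,1])

```text
clock: 8.47
eef_pos: [632.0, -126.2, 138.0]
eef_rot: [3.142, -0.001, -0.121]
wrist_force: [1.2, -0.5, 4.3]
finger_gap: 13.7
finger_force: 40.0
```

```bash
python3 -c "
from h import *
s=manip.read_state();print(s['moment'],s['wrist_force'],s['eef_rot'])"
```

```text
[ 0.15607574 -0.08367882 -0.05740188] [ 1.19279559 -0.48667312  4.25012863] [ 3.14151031e+00 -1.33825049e-03 -1.21027289e-01]
```

Emit:
jog_arm(rows=[0,-0.01,0,0,0,-0.04,1,0,0,0,0,0,-0.03,1,0,0,0,0,0,-0.015,1,0,0,0,0,0,0,1,0,0,0,0,0,0,1])

```text
clock: 8.88
eef_pos: [632.0, -126.3, 138.0]
eef_rot: [3.142, -0.001, -0.206]
wrist_force: [-0.3, 0.8, 5.5]
finger_gap: 13.9
finger_force: 40.0
```

```bash
python3 snap.py w5; python3 - <<'E'
from meas import *
v=pickle.load(open("w5.pkl","rb")); m,im,d,s=v
print(s["moment"],s["wrist_force"])
q=proj(m,s["eef_pos"]); x,y=map(int,q); y0=max(0,y-90); cv2.imwrite("pics/w5c.png",cv2.resize(im[y0:y0+150,x-100:x+100],None,fx=4,fy=4)); print(x-100,y0)
E
```

```text
8.8833 [ 632.  -126.3  138. ] [ 3.142e+00 -1.000e-03 -2.060e-01]
[ 0.14975847 -0.019611    0.19813904] [-0.27821614  0.78046091  5.50356841]
157 142
```

View pics/w5c.png

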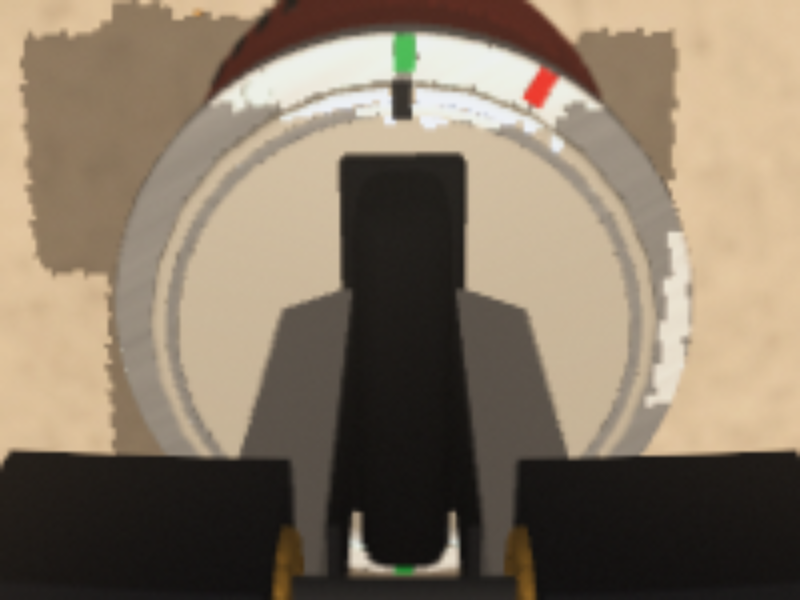

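The lid's tick (401,100) lines up with the green mark (404,52). The flange sits flush on the collar, and the red mark at (540,87) has not been reached. The lid is seated and still held at pulse, so I hand in.

```bash
python3 -c "
from cell import manip
print(manip.sign_off())"
```

```text
the job is handed in; nothing more can be done
None
```

The white lid is seated in the open red mill, turned clockwise about 30° to the green pulse mark and still held there, short of the lock. The job was handed in at about 9 s; the interface gave no verdict.

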